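# Close the full coin jar

### The job

The coin jar is full: take the loose slotted metal cover off its neck and lay it in the shallow clear tray, then screw the large lid (not the small one) onto the neck until it is fully home and level, and let go. The thread start cannot be seen under the lid: with the lid set on the neck, turning it backward (anticlockwise from above) finds it, as the lid then drops a little; clockwise takes it down to the stop. Leave the small lid, the tubs and the collecting can where they stand.

Things in the scene. Friction and masses are not known exactly. Their poses are not given: they have to be found in the camera images.
- jar_rim (a point): Centre of the flat top of the jar's white neck, on its vertical axis, 120 mm above the table; z up, x and y along the holder's sides. The jar (clear, 90 mm square, shoulder 30 mm below this point) is fixed in a wooden holder 112 mm square and cannot turn. Neck 54 mm in diameter, its top edge bevelled 3 mm.
- jar_collar (a point): Point on the neck's axis, 7.1 mm below jar_rim, level with the flat top of a collar of 64 mm diameter in 3 equal pieces. Going clockwise from above, each has 78 degrees of collar, a 5 degree stop post 3 mm higher than the collar, then a 37 degree gap, the thread start. How the gaps are turned varies and is not given by this frame. A lid on the collar turned clockwise is stopped by the posts.
- jar_slot (a point): Point on the neck's axis 18 mm below jar_rim. Under each collar piece a sloped slot leads from the gap clockwise and down 4 mm per 60 degrees, to the post. A lid set on at random mostly rests on the collar or post tops; turned anticlockwise, at most 105 degrees, it drops 5 to 6 mm into the gaps, then meets posts within 21 degrees. From there 70 to 96 degrees clockwise brings it home.
- lid_mid (a point): Large grey plastic lid, about 80 g; point on its axis half-way up, 24 mm above its lower edge; z up, x along its grip bar. It starts on the table, open side down. Skirt 74 mm outer, 68 mm inner diameter. On the neck this point is above jar_rim by about 17 mm with the lugs on the collar (20 mm on the posts), 11 to 12 mm once dropped into the gaps, 6 mm when fully home (plate on the neck's top).
- lid_grip (a point): Centre of the large lid's upright grip bar: 56 mm long (x), 14 mm wide (y), 26 mm tall, from 22 to 48 mm above the lid's lower edge; this point is 35 mm above that edge. Held loosely (fingers 3 mm wider than the bar), the lid is turned by the bar and still sinks by its own weight; it turns freely, with under 0.1 N m, until a post stops it.
- lid_lugs (a point): Point on the large lid's axis 2 mm above its lower edge, level with its three lugs, 120 degrees apart inside the skirt (8 mm wide, 2.5 mm thick, reaching in to a 56.4 mm circle, 1.2 mm clear of the neck all round). The skirt is 18 mm deep below the 4 mm plate. One lug may drop into its gap first and cock the lid: turn on backward until it lies level.
- cover_mid (a point): The loose slotted cover, aluminium, 70 g: flat disc 66 mm in diameter, 4 mm thick, with a round upright knob 22 mm in diameter and 24 mm tall in its middle. The point is on its axis half-way up, 14 mm above its underside; z up. At the start it lies on the neck's top.
- tray_in (a point): Centre of the inner floor of the shallow clear tray, 4 mm above the table (fixed). Tray 135 mm square outside, walls 4 mm thick and 22 mm tall from the table; x and y along its sides.
- small_lid_mid (a point): Small grey lid, bystander and not for this jar: 54 mm in diameter, 38 mm tall in all, with a 40 x 12 x 22 mm grip bar; point on its axis 19 mm above its lower edge. On the table.
- tub_stack_mid (a point): Stack of clear round tubs, bystander, 89 mm in diameter, 162 mm tall; point on its axis 80 mm above the table. Beside the jar.
- can_mid (a point): Collecting can, cardboard with a steel top, bystander, 76 mm in diameter, 196 mm tall; point on its axis 98 mm above the table. On the jar's other side.
- coin_tub_mid (a point): Clear round tub with coins, bystander, 94 mm in diameter, 45 mm tall; point on its axis half-way up. Beyond the jar.
Things that resemble listed ones, but are neither listed nor needed, are in the scene too. What is shaped like the part that bears cover_mid but blue is not meant.

How it is judged:
By the outcome, as a careful person would: the job done as asked, in the order asked, and still so for the second after the job is handed in, with the robot touching nothing.
It also fails if it takes over 72 s, if anything falls off the work surface, if the arm or the gripper's body presses on something with over 40 N, if the wrist force passes 120 N, or if a joint passes its speed limit or range.

### The arm

A 7-joint arm with a two-finger parallel gripper is mounted at the origin on the work surface. World frame = base frame: x ahead of the robot, y to its left, z up, the work surface at z = 0. Lengths are in m, angles in degrees, forces in N, time in s.
With the tool pointing down it reaches from about 0.425 to 0.875 m from the base axis. Payload 9.9 kg.
Tool frame: the origin (TCP) lies midway between the tips of the shut fingers; the grasp point (between the pads) lies 19 mm behind it; z points along the fingers, y is the line along which they close (so a half turn about z gives the same grasp; the last joint's range is limited). The gripper opens to 85 mm and grips with 20 to 120 N. Pads are 22 mm wide; open, the fingers measure 114 mm over their backs; the gripper's body (76 mm by 85 mm) begins 54 mm behind the grasp point. The pads swing forward as they close: fully open they stand 13 mm farther back than shut.
Start: joints at [-73.041, 32.985, 1.427, 82.34, -0.859, 64.687, -3.237], TCP at [0.25, 0.627, 0.231] pointing down, gripper open.
Joint ranges: [-157.87, 157.87], [-19.46, 123.44], [-87.15, 90], [11.01, 140.99], [-62.26, 242.26], [9.8, 113.94], [-161.44, 161.44]. Speed limits (degrees/s): [127.2, 127.2, 172.46, 172.46, 180, 180, 180].

### API

Orientations are given as a 3x3 rotation matrix whose columns are the frame's x, y, z axes.
In Python, from rig import arm gives the robot as it stands.
- The arm moves only by the tool move_arm, never from a script. Its arguments are lists of equal length, an entry for each row: "xyz": the shift along the world's x, y, z in m, a list of three; "twist": the turn about the world's z in rad. A call has 1 to 12 rows; each row is the pose to reach, as a shift and turn from the pose commanded when the call began; what a row does not reach only later rows make up. A row lasts 1/12 s, in which the tool goes at most 41.7 mm and 7.16 degrees, less where a joint would pass 70% of its speed; a pose out of reach is approached as far as the arm can. A call with a gripper value outside its range is refused whole. "hand" is the closure in counts, from 0 (fully open) to 255 (shut), set as the call begins (left out, the last holds). The fingers move at their own pace and stop on an object; "force" is the grip in N (left out, the last holds). Time passes only in rows, so rows that repeat a pose let the fingers close. It gives the time, the measured TCP pose, the force, the opening and the grip force at its end, in the units of the state.
- arm.sense(): the state, without advancing time (a new reading comes with each control period).
- arm.get_image(name): name is "side" or "top" or "wrist"; returns (picture, depth): 420x560x3 uint8, red, green, blue; 420x560 float32, m along the optical axis (not along the pixel's ray), 0 where there is no reading.
- arm.get_calibration(name): a dict with "intrinsics" (3x3 intrinsics, pixels), "view" (4x4, takes a point from world to camera coordinates). Camera axes: x right, y up, looking along -z (the intrinsics and any distortion apply to the point x, -y, -z); pixel columns grow to the right and rows downward; lengths in m; the calibration is good to about 2 mm. The wrist camera is an equidistant fisheye: a pixel r from the principal point sees the ray r / f radians off the axis. A picture is of the moment at which its call begins: read the wrist's pose just before it. get_calibration takes no time and is no camera call; for the wrist camera it gives the pose at the moment of the call.
- arm.close_job(): hands the job in; it is judged then, once.
The state is a dict: "time_s": time; "joint_positions": joint angles; "qd": joint speeds; "joint_efforts": joint torques, N m; "tool_pos": TCP position; "tcp_rot": TCP orientation; "force": force on the tool from outside, world axes, zero at the start; "moment": the same for the moment, N m; "gripper_width": finger opening in m; "gripper_force": force on a finger pad.
Only numpy, scipy, OpenCV 4.12 (cv2) and the standard library are available. Lean on these libraries where they do the work, as an engineer would, in place of code of your own. Each camera call takes 0.05 s, during which the arm holds its last target. There are 200 camera calls.

## Working session

There is one attempt and no reset: what is moved stays moved. The work goes in short steps, Python scripts to look and compute and a tool call to move; the robot and the scene stay as the last step left them, time stands still between calls to the robot, and variables do not carry over. Pictures are saved under pics/ and viewed, at most 10 in all, crops included, and the job is handed in when it is done.

Besides the shell and the picture viewer there is one more tool, called after "Call:" by a JSON object that holds its "method" and its "body". move_arm: Moves the arm, as the interface text tells. Its arguments: {"type":"object","properties":{"xyz":{"type":"array"},"twist":{"type":"array"},"hand":{"type":"number"},"force":{"type":"number"}},"required":["xyz","twist"]}

```bash
mkdir -p pics; ls; cat > h.py <<'E'
import numpy as np, cv2
from rig import arm
def snap(name,fn,crop=None,scale=1):
    c=arm.get_calibration(name); p,d=arm.get_image(name)
    np.savez('pics/'+fn+'.npz',p=p,d=d,K=c['intrinsics'],V=c['view'])
    im=p[...,::-1]
    if crop: im=im[crop[1]:crop[3],crop[0]:crop[2]]
    if scale!=1: im=cv2.resize(im,None,fx=scale,fy=scale,interpolation=cv2.INTER_CUBIC)
    cv2.imwrite('pics/'+fn+'.png',im); return c
def load(fn): return np.load('pics/'+fn+'.npz')
def ray(fn,u,v,fish=False):
    z=load(fn);K=np.array(z['K']);V=np.array(z['V'])
    a=np.array([(u-K[0,2])/K[0,0],(v-K[1,2])/K[1,1]])
    if fish:
        t=np.linalg.norm(a); s=np.tan(t)/t if t>1e-9 else 1; a=a*s
    dc=np.array([a[0],-a[1],-1.]); R=V[:3,:3]
    return -R.T@V[:3,3], R.T@dc
def atz(fn,u,v,zz,fish=False):
    o,d=ray(fn,u,v,fish); return o+d*(zz-o[2])/d[2]
def dep(fn,u,v,fish=False):
    o,d=ray(fn,u,v,fish); return o+d*load(fn)['d'][int(v),int(u)]
E
python3 - <<'E'
from h import *
for n in('top','side'):
    c=snap(n,n+'0'); print({k:np.round(np.array(v),3).tolist() if not isinstance(v,str) else v for k,v in c.items()})
s=arm.sense(); print({k:np.round(v,3).tolist() for k,v in s.items()})
E
```

```text
pics
{'intrinsics': [[498.183, 0.0, 281.702], [0.0, 498.183, 208.073], [0.0, 0.0, 1.0]], 'view': [[0.016, -1.0, 0.008, -0.019], [0.989, 0.017, 0.146, -0.623], [-0.146, 0.005, 0.989, -0.969], [0.0, 0.0, 0.0, 1.0]]}
{'intrinsics': [[424.988, 0.0, 278.679], [0.0, 424.988, 208.539], [0.0, 0.0, 1.0]], 'view': [[0.929, -0.369, -0.003, -0.588], [0.242, 0.602, 0.761, -0.225], [-0.279, -0.708, 0.649, -0.919], [0.0, 0.0, 0.0, 1.0]]}
{'time_s': 0.1, 'joint_positions': [-73.042, 33.027, 1.422, 82.382, -0.863, 64.688, -3.238], 'qd': [-0.04, -0.054, 0.006, -0.153, -0.046, -0.024, 0.037], 'joint_efforts': [0.006, -76.731, 2.258, -28.661, 0.016, 0.009, 0.0], 'tool_pos': [0.25, 0.627, 0.231], 'tcp_rot': [[-0.929, 0.371, -0.001], [0.371, 0.929, -0.001], [-0.0, -0.002, -1.0]], 'force': [0.049, -0.745, 0.132], 'moment': [0.0, 0.027, -0.004], 'gripper_force': 0.0, 'gripper_width': 0.086}
```

View pics/top0.png

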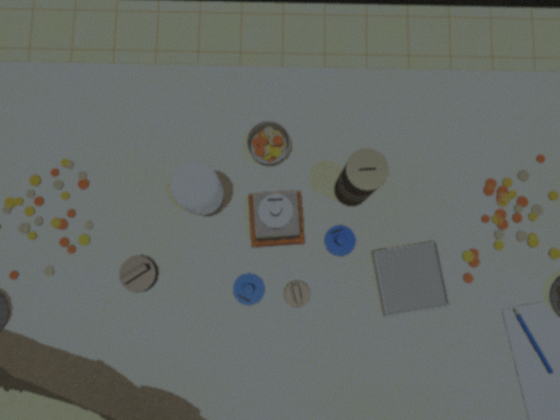

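View pics/side0.png

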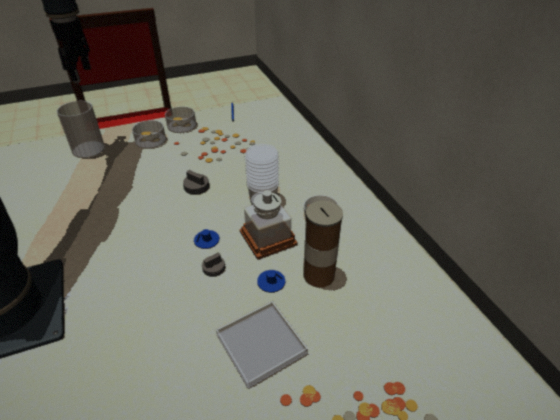

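Top view: the metal cover on the jar is at (276,211), and its lookalikes are the blue covers at (340,240) and (249,289). The large lid is at (139,273), with the small lid at (296,293) as its lookalike. The tray is at (410,277), tubs (197,190), can (365,170), coin tub (268,143). I choose the grey cover on the neck and the lid at (139,273), and check both in one close crop.

```bash
python3 - <<'E'
from h import *
p=load('top0')['p'][...,::-1]
g=np.clip(255*(p/255.)**0.6,0,255).astype(np.uint8)
a=cv2.resize(g[180:255,240:315],(390,390),interpolation=cv2.INTER_CUBIC)
b=cv2.resize(g[235:310,100:175],(390,390),interpolation=cv2.INTER_CUBIC)
cv2.imwrite('pics/c0.png',np.hstack([a,b]))
for n,u,v,z in[('cover disc',276,211,.124),('lid',139,273,.022),('small',296,293,.02),('tray',410,277,.01),('can',367,168,.196),('tubs',200,188,.162),('coin',268,143,.045)]:
    print(n,atz('top0',u,v,z).round(3),dep('top0',u,v).round(3))
for u,v in[(374,250),(435,241),(447,303),(384,314)]:print(atz('top0',u,v,.022).round(3))
E
```

```text
cover disc [0.606 0.002 0.124] [0.603 0.002 0.149]
lid [0.488 0.28  0.022] [0.488 0.273 0.048]
small [ 0.453 -0.041  0.02 ] [ 0.453 -0.04   0.035]
tray [ 0.489 -0.277  0.01 ] [ 0.489 -0.278  0.004]
can [ 0.675 -0.156  0.196] [ 0.675 -0.156  0.197]
tubs [0.64  0.14  0.162] [0.64  0.14  0.163]
coin [0.76  0.022 0.045] [0.765 0.023 0.025]
[ 0.543 -0.2    0.022]
[ 0.564 -0.327  0.022]
[ 0.438 -0.348  0.022]
[ 0.414 -0.219  0.022]
```

View pics/c0.png

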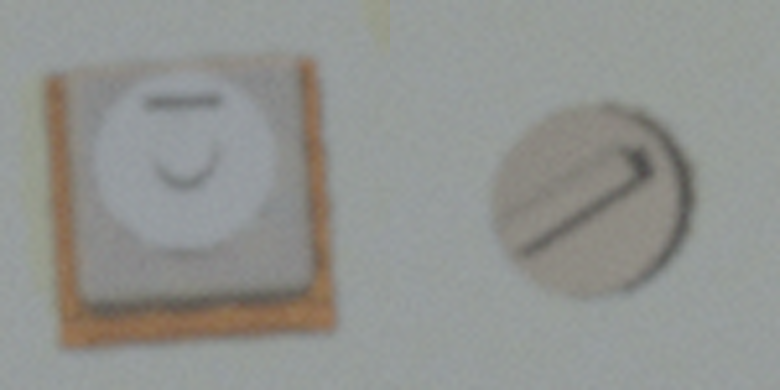

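The crop shows the grey slotted disc with its round knob on the jar neck at about (275.6,210.8), and the large lid at about (138,273.5) with its bar running diagonally. I'll refine both from the depth data.

```bash
python3 - <<'E'
from h import *
z=load('top0');d=z['d'];K=z['K'];V=z['V']
v,u=np.mgrid[:420,:560]
pc=np.stack([(u-K[0,2])/K[0,0]*d,-(v-K[1,2])/K[1,1]*d,-d],-1)
P=(pc-V[:3,3])@V[:3,:3]
def sel(x,y,r,lo,hi):
    m=(np.hypot(P[...,0]-x,P[...,1]-y)<r)&(P[...,2]>lo)&(P[...,2]<hi)&(d>0);return P[m]
for n,a in[('disc',(.606,.002,.05,.117,.130)),('knob',(.606,.002,.02,.140,.156)),('lidplate',(.488,.28,.05,.012,.032)),('bar',(.488,.28,.045,.042,.055))]:
    q=sel(*a); (c,s,ang)=cv2.minAreaRect((q[:,:2]*1000).astype(np.float32)); cc,r=cv2.minEnclosingCircle((q[:,:2]*1000).astype(np.float32))
    w,E=np.linalg.eigh(np.cov(q[:,:2].T)); print(n,len(q),q.mean(0).round(4),'rect',np.round(c,1),np.round(s,1),round(ang,1),'circ',np.round(cc,1),round(r,1),'ang',np.degrees(np.arctan2(E[1,1],E[0,1])).round(1))
# heights of tallest along path
print(arm.get_calibration('wrist')['view'].__array__().round(3) if hasattr(arm.get_calibration('wrist')['view'],'__array__') else np.round(arm.get_calibration('wrist')['view'],3))
print(np.round(arm.get_calibration('wrist')['intrinsics'],1))
E
```

```text
disc 829 [0.6062 0.0045 0.1233] rect [606.6   4.4] [64.5 64.3] 45.3 circ [607.    4.6] 33.0 ang 119.9
knob 114 [0.6065 0.0043 0.147 ] rect [606.9   4.2] [20.6 21.2] 48.4 circ [606.8   4.2] 11.0 ang -179.9
lidplate 837 [0.4863 0.2817 0.0211] rect [486.5 283.9] [73.5 73.4] 20.0 circ [486.8 284.5] 37.7 ang -147.3
bar 209 [0.4865 0.2842 0.0469] rect [486.9 284.7] [14.7 56.2] 34.5 circ [488.3 285.7] 28.3 ang 123.5
[[ 0.371  0.929 -0.002 -0.674]
 [-0.894  0.357 -0.269  0.036]
 [-0.249  0.102  0.963 -0.379]
 [ 0.     0.     0.     1.   ]]
[[325.2   0.  277.4]
 [  0.  325.2 205.8]
 [  0.    0.    1. ]]
```

Call:
{"method": "move_arm", "body": {"xyz": [[0.005,-0.009,0],[0.015,-0.026,0],[0.029,-0.05,0],[0.046,-0.08,0],[0.064,-0.111,0],[0.081,-0.142,0],[0.099,-0.174,0],[0.117,-0.205,0],[0.135,-0.236,0],[0.153,-0.267,0],[0.171,-0.299,0],[0.189,-0.33,0]], "twist": [-0.05,-0.1,-0.15,-0.2,-0.25,-0.3,-0.35,-0.4,-0.45,-0.5,-0.55,-0.6], "hand": 0}}

```text
time_s: 1.1
tool_pos: [0.4397, 0.2951, 0.2312]
tcp_rot: [[-0.555, 0.832, -0.0], [0.832, 0.555, -0.0], [-0.0, -0.0, -1.0]]
force: [0.3, 0.8, -0.7]
gripper_width: 0.0853
gripper_force: 0.0
```

Call:
{"method": "move_arm", "body": {"xyz": [[0.018,-0.031,0],[0.036,-0.062,0],[0.054,-0.093,0],[0.072,-0.125,0],[0.09,-0.156,0],[0.107,-0.187,0],[0.125,-0.218,0],[0.141,-0.246,0],[0.154,-0.268,0],[0.163,-0.283,0],[0.168,-0.291,0],[0.168,-0.293,0]], "twist": [-0.05,-0.1,-0.15,-0.2,-0.25,-0.3,-0.35,-0.4,-0.45,-0.5,-0.55,-0.59], "hand": 130}}

```text
time_s: 2.1
tool_pos: [0.6079, 0.0019, 0.2309]
tcp_rot: [[0.005, 1.0, -0.0], [1.0, -0.005, -0.001], [-0.001, -0.0, -1.0]]
force: [-0.5, -0.2, -0.5]
gripper_width: 0.0419
gripper_force: 0.0
```

Call:
{"method": "move_arm", "body": {"xyz": [[0,0,-0.006],[0,0,-0.018],[0,0,-0.034],[0,0,-0.05],[0,0,-0.066],[0,0,-0.08],[0,0,-0.09],[0,0,-0.097],[0,0,-0.101],[0,0,-0.103],[0,0,-0.103]], "twist": [0,0,0,0,0,0,0,0,0,0,0]}}

```text
time_s: 3.02
tool_pos: [0.6073, 0.004, 0.1283]
tcp_rot: [[-0.001, 1.0, 0.0], [1.0, 0.001, 0.0], [0.0, 0.0, -1.0]]
force: [-0.3, -0.2, 0.4]
gripper_width: 0.042
gripper_force: 0.0
```

Call:
{"method": "move_arm", "body": {"xyz": [[0,0,0],[0,0,0],[0,0,0],[0,0,0],[0,0,0],[0,0,0]], "twist": [0,0,0,0,0,0], "hand": 255, "force": 40}}

```text
time_s: 3.52
tool_pos: [0.6077, 0.0039, 0.1291]
tcp_rot: [[-0.001, 1.0, 0.001], [1.0, 0.001, 0.0], [0.0, 0.001, -1.0]]
force: [-0.6, 0.3, 7.1]
gripper_width: 0.0206
gripper_force: 39.5
```

Call:
{"method": "move_arm", "body": {"xyz": [[0,0,0.005],[0,0,0.015],[0,0,0.028],[0,0,0.042],[0,-0.002,0.053],[-0.004,-0.01,0.06],[-0.011,-0.026,0.06],[-0.02,-0.047,0.06],[-0.03,-0.072,0.06],[-0.042,-0.1,0.06],[-0.054,-0.128,0.06],[-0.066,-0.156,0.06]], "twist": [0,0,0,0,0,0,0,0,0,0,0,0]}}

```text
time_s: 4.52
tool_pos: [0.5399, -0.1539, 0.1885]
tcp_rot: [[-0.001, 1.0, -0.0], [1.0, 0.001, -0.0], [-0.0, -0.0, -1.0]]
force: [0.2, -0.7, -1.0]
gripper_width: 0.021
gripper_force: 39.2
```

Call:
{"method": "move_arm", "body": {"xyz": [[-0.012,-0.028,0],[-0.023,-0.054,0],[-0.033,-0.078,0],[-0.04,-0.096,0],[-0.046,-0.109,-0.005],[-0.05,-0.118,-0.018],[-0.051,-0.122,-0.038],[-0.051,-0.122,-0.06],[-0.051,-0.122,-0.082],[-0.051,-0.122,-0.102],[-0.051,-0.122,-0.118],[-0.051,-0.122,-0.13]], "twist": [0,0,0,0,0,0,0,0,0,0,0,0]}}

```text
time_s: 5.52
tool_pos: [0.489, -0.2744, 0.057]
tcp_rot: [[-0.0, 1.0, -0.002], [1.0, 0.0, 0.0], [0.0, -0.002, -1.0]]
force: [0.2, -0.4, 0.5]
gripper_width: 0.0204
gripper_force: 39.2
```

Call:
{"method": "move_arm", "body": {"xyz": [[0,0,-0.014],[0,0,-0.026],[0,0,-0.034],[0,0,-0.039],[0,0,-0.042],[0,0,-0.044],[0,0,-0.044]], "twist": [0,0,0,0,0,0,0]}}

```text
time_s: 6.1
tool_pos: [0.4903, -0.2742, 0.0144]
tcp_rot: [[-0.001, 1.0, 0.0], [1.0, 0.001, -0.0], [-0.0, 0.0, -1.0]]
force: [0.9, -0.2, 0.0]
gripper_width: 0.0202
gripper_force: 39.2
```

Call:
{"method": "move_arm", "body": {"xyz": [[0,0,-0.001],[0,0,-0.002],[0,0,-0.002],[0,0,-0.002]], "twist": [0,0,0,0]}}

```text
time_s: 6.43
tool_pos: [0.4906, -0.2743, 0.0131]
tcp_rot: [[-0.001, 1.0, 0.001], [1.0, 0.001, -0.0], [-0.0, 0.001, -1.0]]
force: [-0.6, -0.4, 4.2]
gripper_width: 0.0202
gripper_force: 39.7
```

Call:
{"method": "move_arm", "body": {"xyz": [[0,0,0],[0,0,0],[0,0,0],[0,0,0.001],[0,0,0.005],[0,0,0.015],[0,0,0.035],[0,0,0.06],[0,0,0.09],[0,0,0.12],[0,0,0.145],[0,0,0.16]], "twist": [0,0,0,0,0,0,0,0,0,0,0,0], "hand": 130}}

```text
time_s: 7.43
tool_pos: [0.4908, -0.2748, 0.1761]
tcp_rot: [[-0.0, 1.0, 0.003], [1.0, 0.001, -0.002], [-0.002, 0.003, -1.0]]
force: [0.1, -0.6, -0.8]
gripper_width: 0.042
gripper_force: 0.0
```

```bash
python3 - <<'E'
from h import *
snap('wrist','w1')
snap('top','t1')
s=arm.sense();print(s['joint_positions'],s['tool_pos'],s['time_s'])
E
```

```text
[  8.98435901  28.36184383  23.38123839 104.68793511 -14.39123785
  49.53300105  39.25019926] [ 0.49142168 -0.27504851  0.17594787] 7.5333
```

View pics/w1.png

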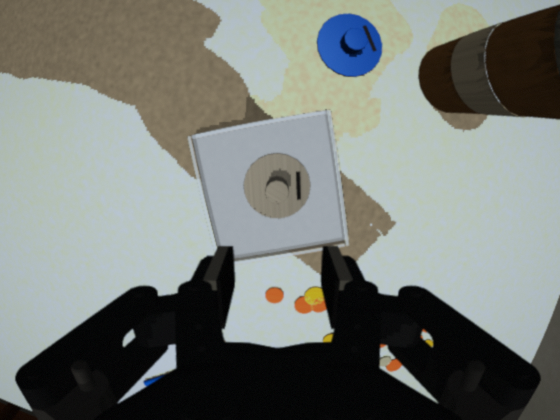

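The cover lies flat in the middle of the tray at (277,186), released. Next is the large lid.

Call:
{"method": "move_arm", "body": {"xyz": [[0,0.01,0],[0,0.03,0],[0,0.058,0],[0,0.092,0],[-0.001,0.128,0],[-0.001,0.164,0],[-0.001,0.2,0],[-0.001,0.236,0],[-0.002,0.272,0],[-0.002,0.308,0],[-0.003,0.344,0],[-0.003,0.38,0]], "twist": [0.03,0.065,0.1,0.135,0.17,0.2,0.235,0.27,0.3,0.335,0.37,0.4], "hand": 130}}

```text
time_s: 8.53
tool_pos: [0.4855, 0.1081, 0.1715]
tcp_rot: [[-0.394, 0.919, -0.002], [0.919, 0.394, -0.0], [0.0, -0.002, -1.0]]
force: [0.5, -0.3, -0.6]
gripper_width: 0.0417
gripper_force: 0.0
```

Call:
{"method": "move_arm", "body": {"xyz": [[-0.001,0.036,0],[-0.001,0.072,0],[-0.001,0.104,0],[-0.001,0.13,-0.005],[-0.001,0.15,-0.012],[-0.001,0.164,-0.02],[-0.001,0.173,-0.03],[-0.001,0.177,-0.04],[-0.001,0.179,-0.046],[-0.001,0.179,-0.05],[-0.001,0.179,-0.05],[-0.001,0.179,-0.05]], "twist": [0.03,0.06,0.09,0.115,0.14,0.16,0.18,0.193,0.193,0.193,0.193,0.193]}}

```text
time_s: 9.53
tool_pos: [0.4866, 0.2836, 0.1223]
tcp_rot: [[-0.558, 0.83, -0.0], [0.83, 0.558, -0.001], [-0.0, -0.001, -1.0]]
force: [0.8, 0.4, -0.0]
gripper_width: 0.0417
gripper_force: 0.0
```

```bash
python3 - <<'E'
from h import *
s=arm.sense();print(np.round(s['joint_positions'],1),s['tool_pos'],s['time_s'])
snap('wrist','w2')
E
```

```text
[-42.7  31.1  11.6 107.5  -8.8  42.3   7.8] [0.48656857 0.283574   0.12225912] 9.5333
```

View pics/w2.png

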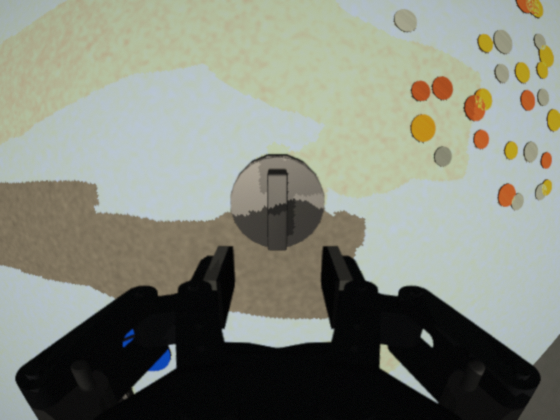

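The bar of the large lid stands upright at column 277, exactly between the fingers. Descend and grip.

Call:
{"method": "move_arm", "body": {"xyz": [[0,0,-0.008],[0,0,-0.022],[0,0,-0.038],[0,0,-0.054],[0,0,-0.068],[0,0,-0.08],[0,0,-0.087],[0,0,-0.091],[0,0,-0.093],[0,0,-0.093]], "twist": [0,0,0,0,0,0,0,0,0,0]}}

```text
time_s: 10.42
tool_pos: [0.4864, 0.2849, 0.0293]
tcp_rot: [[-0.56, 0.829, 0.0], [0.829, 0.56, 0.0], [-0.0, 0.0, -1.0]]
force: [-0.1, -0.6, -0.3]
gripper_width: 0.0421
gripper_force: 0.0
```

Call:
{"method": "move_arm", "body": {"xyz": [[0,0,0],[0,0,0],[0,0,0],[0,0,0],[0,0,0],[0,0,0]], "twist": [0,0,0,0,0,0], "hand": 255, "force": 40}}

```text
time_s: 10.92
tool_pos: [0.4867, 0.2851, 0.03]
tcp_rot: [[-0.56, 0.829, 0.001], [0.829, 0.56, 0.001], [0.0, 0.001, -1.0]]
force: [-0.1, 0.7, 5.5]
gripper_width: 0.013
gripper_force: 40.0
```

```bash
python3 - <<'E'
from h import *
d=load('t1')
# jar neck from top image after cover removal: circle fit on neck-top plane z .12 via depth
z=d;D=z['d'];K=z['K'];V=z['V']
v,u=np.mgrid[:420,:560]
P=(np.stack([(u-K[0,2])/K[0,0]*D,-(v-K[1,2])/K[1,1]*D,-D],-1)-V[:3,3])@V[:3,:3]
for lo,hi in[(.112,.127),(.1165,.1235)]:
    m=(np.hypot(P[...,0]-.607,P[...,1]-.004)<.045)&(P[...,2]>lo)&(P[...,2]<hi)
    q=P[m]; print(len(q),q.mean(0).round(4),cv2.minEnclosingCircle((q[:,:2]*1000).astype(np.float32)))
g=np.clip(255*(z['p'][...,::-1]/255.)**0.6,0,255).astype(np.uint8)
cv2.imwrite('pics/jar.png',cv2.resize(g[175:255,235:315],(560,560),interpolation=cv2.INTER_CUBIC))
E
```

```text
729 [0.6051 0.0032 0.1186] ((605.5825805664062, 3.1721668243408203), 32.04926681518555)
590 [0.6054 0.0035 0.1196] ((605.0482788085938, 6.068041801452637), 28.839155197143555)
```

View pics/jar.png

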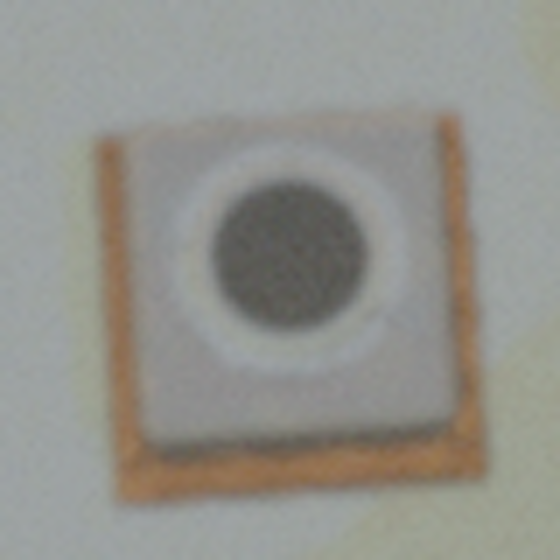

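The image shows the bare white neck, its hole centred at crop (290,255), i.e. pixel (276.4,211.4). The lid is gripped (width 13 mm). Next I carry it to a viewing point just before the jar.

Call:
{"method": "move_arm", "body": {"xyz": [[0,0,0.005],[0,0,0.015],[0,0,0.03],[0,0,0.05],[0,-0.006,0.075],[0.002,-0.016,0.1],[0.003,-0.03,0.12],[0.005,-0.048,0.138],[0.008,-0.07,0.15],[0.01,-0.094,0.157],[0.013,-0.12,0.16],[0.016,-0.146,0.16]], "twist": [-0.03,-0.08,-0.15,-0.23,-0.31,-0.39,-0.47,-0.55,-0.63,-0.71,-0.79,-0.87]}}

```text
time_s: 11.92
tool_pos: [0.5024, 0.1382, 0.1905]
tcp_rot: [[0.277, 0.961, 0.001], [0.961, -0.277, 0.001], [0.002, 0.001, -1.0]]
force: [0.6, -0.3, -1.0]
gripper_width: 0.0132
gripper_force: 39.1
```

Call:
{"method": "move_arm", "body": {"xyz": [[0.003,-0.026,0],[0.006,-0.05,0],[0.008,-0.072,0],[0.01,-0.092,0],[0.012,-0.11,0],[0.014,-0.126,0],[0.015,-0.139,0],[0.016,-0.149,0],[0.017,-0.157,0],[0.018,-0.162,0],[0.018,-0.165,0],[0.018,-0.166,0]], "twist": [-0.085,-0.17,-0.255,-0.34,-0.425,-0.51,-0.595,-0.68,-0.765,-0.845,-0.91,-0.945]}}

```text
time_s: 12.92
tool_pos: [0.5201, -0.0275, 0.1895]
tcp_rot: [[0.941, 0.337, 0.0], [0.337, -0.941, 0.0], [0.0, -0.0, -1.0]]
force: [-0.7, -0.5, -1.4]
gripper_width: 0.0132
gripper_force: 39.1
```

Call:
{"method": "move_arm", "body": {"xyz": [[0,0,0],[0,0,0]], "twist": [0,0]}}

```text
time_s: 13.08
tool_pos: [0.5201, -0.0268, 0.1894]
tcp_rot: [[0.939, 0.343, -0.0], [0.343, -0.939, 0.0], [0.0, -0.0, -1.0]]
force: [-0.0, -0.6, -1.1]
gripper_width: 0.013
gripper_force: 39.1
```

```bash
python3 - <<'E'
from h import *
s=arm.sense();print(np.round(s['joint_positions'],1),s['tool_pos'],s['time_s'],s['gripper_width'])
snap('wrist','w3')
print(atz('t1',276.4,211.4,.12))
E
```

```text
[-32.1  28.9  45.3 109.8 -25.9  52.  -43.8] [ 0.52011989 -0.02683023  0.18940723] 13.0833 0.013037224551303572
[0.60605502 0.00168554 0.12      ]
```

View pics/w3.png

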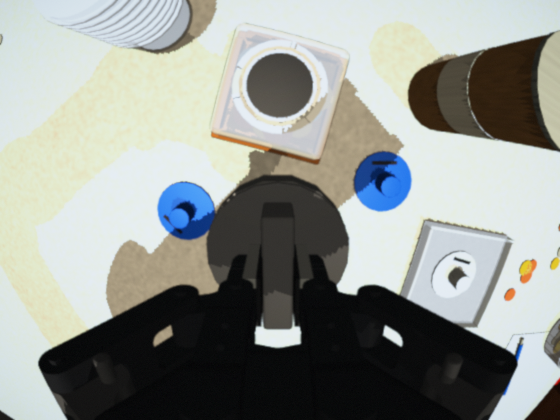

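The wrist picture shows the neck and collar at about (279,85), with gap marks visible, and the held lid centred at column 277. I rectify the neck at its height to get its centre and the gap angles.

```bash
python3 - <<'E'
from h import *
z=load('w3');K=z['K'];V=z['V'];p=z['p'][...,::-1].copy()
def proj(X):
    c=X@V[:3,:3].T+V[:3,3]; a=np.stack([c[...,0],-c[...,1]],-1); r=np.linalg.norm(a,axis=-1); t=np.arctan2(r,-c[...,2])
    return K[0,2]+K[0,0]*t*a[...,0]/r, K[1,2]+K[1,1]*t*a[...,1]/r
N=700; s=1/7000. # 7px/mm, 100mm; image up=+x, left=+y
i,j=np.mgrid[:N,:N]
def rect(h,cx=.606,cy=.003):
    X=np.stack([cx-(i-N/2)*s,cy-(j-N/2)*s,np.full(i.shape,h)],-1); u,v=proj(X)
    return cv2.remap(p,u.astype(np.float32),v.astype(np.float32),cv2.INTER_CUBIC)
r=rect(.12); cv2.imwrite('pics/r3.png',r[50:650,50:650])
g=r.min(2); m=((g<110)&(np.hypot(i-350,j-350)<190)).astype(np.uint8)
n,l,st,ce=cv2.connectedComponentsWithStats(m); k=1+st[1:,4].argmax(); print('hole',st[k],'c',.606-(ce[k][1]-350)*s,.003-(ce[k][0]-350)*s,'diam mm',st[k][2]/7,st[k][3]/7)
# depth based
D=z['d']; v,u=np.mgrid[:420,:560]; a=np.stack([(u-K[0,2])/K[0,0],(v-K[1,2])/K[1,1]],-1); t=np.linalg.norm(a,axis=-1); q=a*(np.tan(t)/np.maximum(t,1e-9))[...,None]
P=(np.stack([q[...,0]*D,-q[...,1]*D,-D],-1)-V[:3,3])@V[:3,:3]
for lo,hi in[(.1175,.1225),(.108,.123)]:
    w=P[(np.hypot(P[...,0]-.606,P[...,1]-.003)<.04)&(P[...,2]>lo)&(P[...,2]<hi)]; cc=cv2.minEnclosingCircle((w[:,:2]*1000).astype(np.float32)); print(lo,len(w),w.mean(0).round(4),np.round(cc[0],1),round(cc[1],1))
lp=P[(np.hypot(P[...,0]-.52,P[...,1]+.027)<.045)&(P[...,2]>.17)&(P[...,2]<.19)]; cc=cv2.minEnclosingCircle((lp[:,:2]*1000).astype(np.float32)); print('lid',len(lp),lp[:,2].mean(),cc)
E
```

```text
hole [  206   207   293   292 67305] c 0.6055945875386036 0.0027409001666189124 diam mm 41.857142857142854 41.714285714285715
0.1175 4925 [0.6051 0.0027 0.1203] [606.5   1.5] 28.5
0.108 6849 [0.6046 0.0025 0.1182] [605.3   2.9] 32.4
lid 7989 0.18114995558273309 ((522.413330078125, -26.2872371673584), 37.61155700683594)
```

View pics/r3.png

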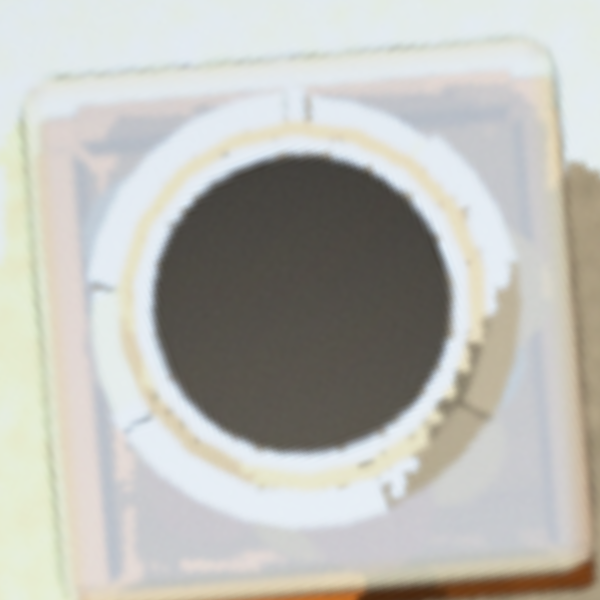

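The rectified picture shows the hole centre giving a neck axis at (0.6056, 0.0028), with gaps centred near -17°, 103° and 223°. I fit the held lid's circle at its known radius for the in-hand offset.

```bash
python3 - <<'E'
from h import *
from scipy.optimize import least_squares
def fit(fn,c,lo,hi,tool,psi):
    z=load(fn);K=z['K'];V=z['V'];D=z['d']; v,u=np.mgrid[:420,:560]; a=np.stack([(u-K[0,2])/K[0,0],(v-K[1,2])/K[1,1]],-1); t=np.linalg.norm(a,axis=-1); q=a*(np.tan(t)/np.maximum(t,1e-9))[...,None]
    P=(np.stack([q[...,0]*D,-q[...,1]*D,-D],-1)-V[:3,3])@V[:3,:3]
    m=(np.hypot(P[...,0]-c[0],P[...,1]-c[1])<.043)&(P[...,2]>lo)&(P[...,2]<hi); w=P[m][:,:2]
    b=np.degrees(np.arctan2(*(w-c).T[::-1])); f=np.degrees(np.arctan2(np.cos(psi),-np.sin(psi)))
    e=[]
    for k in range(-100,101,4):
        s=w[np.abs((b-f-k+180)%360-180)<2]
        if len(s): e.append(s[np.linalg.norm(s-c,axis=1).argmax()])
    e=np.array(e); r=least_squares(lambda x:np.linalg.norm(e-x[:2],axis=1)-x[2],[*c,.037],loss='soft_l1',f_scale=.0005)
    r2=least_squares(lambda x:np.linalg.norm(e-x,axis=1)-.037,c,loss='soft_l1',f_scale=.0005)
    o=r2.x-tool; print(fn,r.x.round(4),r2.x.round(4),'off along toolx',o@[-np.sin(psi),np.cos(psi)],'tooly',o@[np.cos(psi),np.sin(psi)])
R=np.radians
fit('w2',np.array([.487,.2845]),.015,.028,np.array([.4867,.2851]),R(34))
fit('w3',np.array([.5215,-.0265]),.174,.188,np.array([.5201,-.0268]),R(-70))
E
```

```text
w2 [0.486  0.2848 0.037 ] [0.486  0.2848] off along toolx 0.00018330004587587895 tooly -0.0007277427628966511
w3 [ 0.5222 -0.0263  0.0368] [ 0.522  -0.0264] off along toolx 0.0019095144720018508 tooly 0.00023082322603447844
```

Call:
{"method": "move_arm", "body": {"xyz": [[0.006,0.002,0],[0.018,0.006,0],[0.034,0.012,0],[0.05,0.017,0],[0.065,0.023,0],[0.076,0.026,0],[0.082,0.028,0],[0.0845,0.0295,0],[0.0845,0.0295,-0.01],[0.0845,0.0295,-0.022],[0.0845,0.0295,-0.032],[0.0845,0.0295,-0.037]], "twist": [0,0,0,0,0,0,0,0,0,0,0,0]}}

```text
time_s: 14.13
tool_pos: [0.6032, 0.0025, 0.1501]
tcp_rot: [[0.94, 0.342, -0.003], [0.342, -0.94, 0.0], [-0.003, -0.001, -1.0]]
force: [0.7, -0.1, -1.6]
gripper_width: 0.0129
gripper_force: 39.1
```

Call:
{"method": "move_arm", "body": {"xyz": [[0,0,-0.002],[0,0,-0.004],[0,0,-0.005],[0,0,-0.006],[0,0,-0.006]], "twist": [0,0,0,0,0]}}

```text
time_s: 14.55
tool_pos: [0.6048, 0.0023, 0.1464]
tcp_rot: [[0.939, 0.343, 0.0], [0.343, -0.939, 0.0], [0.0, 0.0, -1.0]]
force: [-0.3, 1.0, 0.0]
gripper_width: 0.0129
gripper_force: 39.1
```

Call:
{"method": "move_arm", "body": {"xyz": [[0,0,-0.001],[0,0,-0.002],[0,0,-0.003],[0,0,-0.003]], "twist": [0,0,0,0]}}

```text
time_s: 14.88
tool_pos: [0.6047, 0.0024, 0.1432]
tcp_rot: [[0.939, 0.343, -0.0], [0.343, -0.939, 0.0], [-0.0, -0.0, -1.0]]
force: [0.4, -0.3, 0.1]
gripper_width: 0.0133
gripper_force: 39.1
```

Call:
{"method": "move_arm", "body": {"xyz": [[0,0,0],[0,0,0],[0,0,0],[0,0,0]], "twist": [0,0,0,0], "hand": 205}}

```text
time_s: 15.22
tool_pos: [0.6048, 0.0024, 0.1434]
tcp_rot: [[0.939, 0.343, 0.0], [0.343, -0.939, 0.0], [0.0, 0.0, -1.0]]
force: [0.8, -0.7, -0.4]
gripper_width: 0.0169
gripper_force: 0.0
```

```bash
cat >> h.py <<'E'
def plate(fn,psi_deg=None,show=False):
    s=arm.sense(); snap('wrist',fn); z=load(fn);K=z['K'];V=z['V'];D=z['d']; v,u=np.mgrid[:420,:560]
    a=np.stack([(u-K[0,2])/K[0,0],(v-K[1,2])/K[1,1]],-1); t=np.linalg.norm(a,axis=-1); q=a*(np.tan(t)/np.maximum(t,1e-9))[...,None]
    P=(np.stack([q[...,0]*D,-q[...,1]*D,-D],-1)-V[:3,3])@V[:3,:3]
    c=np.array([.6056,.0028]); w=P[(np.hypot(P[...,0]-c[0],P[...,1]-c[1])<.036)&(P[...,2]>.113)&(P[...,2]<.145)&(D>0)]
    med=np.median(w[:,2]); w=w[abs(w[:,2]-med)<.006]
    A=np.c_[w[:,:2]-c,np.ones(len(w))]
    for _ in range(3):
        f=np.linalg.lstsq(A,w[:,2],rcond=None)[0]; k=abs(A@f-w[:,2])<.0015; A,w=A[k],w[k]
    print('n',len(w),'plate z at axis %.4f (home .124, dropped .129, collar .135)'%f[2],'tilt deg',np.degrees(f[:2]).round(2))
    tr=s['tcp_rot']; print('t',round(s['time_s'],2),'tool',np.round(s['tool_pos'],4),'yaw',np.degrees(np.arctan2(tr[1][1],tr[0][1])).round(1),'j7',round(s['joint_positions'][6],1),'F',np.round(s['force'],1),'M',np.round(s['moment'],2),'w',round(s['gripper_width'],4))
E
python3 -c "
from h import *
plate('p1')"
```

```text
n 6532 plate z at axis 0.1347 (home .124, dropped .129, collar .135) tilt deg [-0.   -0.07]
t 15.22 tool [0.6048 0.0024 0.1434] yaw -70.0 j7 -44.8 F [ 0.8 -0.7 -0.4] M [ 0.06 -0.01 -0.05] w 0.0169
```

The lid rests level on the collar. Turn backward.

Call:
{"method": "move_arm", "body": {"xyz": [[0,0,0],[0,0,0],[0,0,0],[0,0,0],[0,0,0],[0,0,0],[0,0,0],[0,0,0],[0,0,0],[0,0,0],[0,0,0],[0,0,0]], "twist": [0.05,0.12,0.19,0.26,0.33,0.4,0.47,0.54,0.61,0.68,0.74,0.78]}}

```text
time_s: 16.27
tool_pos: [0.6047, 0.0023, 0.1434]
tcp_rot: [[0.424, 0.906, 0.0], [0.906, -0.424, 0.0], [0.0, 0.0, -1.0]]
force: [-0.4, -0.3, 0.7]
gripper_width: 0.017
gripper_force: 0.3
```

```bash
python3 -c "
from h import *
plate('p2')"
```

```text
n 6645 plate z at axis 0.1348 (home .124, dropped .129, collar .135) tilt deg [-0.01 -0.04]
t 16.27 tool [0.6047 0.0023 0.1434] yaw -25.1 j7 -9.7 F [-0.4 -0.3  0.7] M [ 0.01  0.02 -0.  ] w 0.017
```

Call:
{"method": "move_arm", "body": {"xyz": [[0,0,0],[0,0,0],[0,0,0],[0,0,0],[0,0,0],[0,0,0],[0,0,0],[0,0,0],[0,0,0],[0,0,0]], "twist": [0.05,0.11,0.17,0.23,0.29,0.35,0.41,0.46,0.5,0.52]}}

```text
time_s: 17.15
tool_pos: [0.6048, 0.0022, 0.1434]
tcp_rot: [[-0.08, 0.997, 0.0], [0.997, 0.08, -0.0], [-0.0, 0.0, -1.0]]
force: [-0.1, 0.2, 0.1]
gripper_width: 0.0164
gripper_force: 0.6
```

```bash
python3 -c "
from h import *
plate('p3')"
```

```text
n 6669 plate z at axis 0.1348 (home .124, dropped .129, collar .135) tilt deg [ 0.05 -0.07]
t 17.15 tool [0.6048 0.0022 0.1434] yaw 4.6 j7 13.6 F [-0.1  0.2  0.1] M [ 0.02 -0.04 -0.04] w 0.0164
```

Call:
{"method": "move_arm", "body": {"xyz": [[0,0,0],[0,0,0],[0,0,0],[0,0,0],[0,0,0],[0,0,0],[0,0,0],[0,0,0]], "twist": [0.05,0.11,0.17,0.23,0.29,0.34,0.38,0.4]}}

```text
time_s: 17.87
tool_pos: [0.6054, 0.0022, 0.144]
tcp_rot: [[-0.461, 0.887, 0.002], [0.887, 0.461, 0.0], [-0.001, 0.001, -1.0]]
force: [-0.1, -0.4, 5.6]
gripper_width: 0.0167
gripper_force: 4.7
```

```bash
python3 -c "
from h import *
plate('p4')"
```

```text
n 6587 plate z at axis 0.1304 (home .124, dropped .129, collar .135) tilt deg [ 0.08 -0.23]
t 17.87 tool [0.6054 0.0022 0.144 ] yaw 27.4 j7 31.7 F [-0.1 -0.4  5.6] M [-0.02 -0.04 -0.13] w 0.0167
```

It dropped (plate 0.1304) and now meets the posts. I'll ease back clockwise a little and check.

Call:
{"method": "move_arm", "body": {"xyz": [[0,0,0],[0,0,0],[0,0,0],[0,0,0],[0,0,0]], "twist": [-0.04,-0.1,-0.16,-0.2,-0.22], "hand": 200}}

```text
time_s: 18.33
tool_pos: [0.6047, 0.0024, 0.1433]
tcp_rot: [[-0.253, 0.968, -0.0], [0.968, 0.253, -0.0], [-0.0, -0.0, -1.0]]
force: [-0.1, 0.4, -0.1]
gripper_width: 0.0184
gripper_force: 0.0
```

```bash
python3 -c "
from h import *
plate('p5')"
```

```text
n 6624 plate z at axis 0.1304 (home .124, dropped .129, collar .135) tilt deg [ 0.07 -0.19]
t 18.33 tool [0.6047 0.0024 0.1433] yaw 14.6 j7 21.5 F [-0.1  0.4 -0.1] M [-0.02 -0.   -0.02] w 0.0184
```

Dropped and level. Now clockwise, following it down.

Call:
{"method": "move_arm", "body": {"xyz": [[0,0,-0.002],[0,0,-0.004],[0,0,-0.006],[0,0,-0.007],[0,0,-0.007],[0,0,-0.007],[0,0,-0.008],[0,0,-0.008],[0,0,-0.008],[0,0,-0.009],[0,0,-0.009],[0,0,-0.009]], "twist": [-0.02,-0.07,-0.13,-0.2,-0.27,-0.34,-0.41,-0.48,-0.55,-0.62,-0.68,-0.72], "hand": 203}}

```text
time_s: 19.38
tool_pos: [0.6047, 0.0025, 0.134]
tcp_rot: [[0.448, 0.894, -0.0], [0.894, -0.448, -0.0], [-0.0, -0.0, -1.0]]
force: [-0.5, -0.2, -0.2]
gripper_width: 0.0174
gripper_force: 0.3
```

```bash
python3 -c "
from h import *
plate('p6')"
```

```text
n 6617 plate z at axis 0.1278 (home .124, dropped .129, collar .135) tilt deg [ 0.09 -0.15]
t 19.38 tool [0.6047 0.0025 0.134 ] yaw -26.6 j7 -10.5 F [-0.5 -0.2 -0.2] M [ 0.02 -0.01  0.03] w 0.0174
```

Call:
{"method": "move_arm", "body": {"xyz": [[0,0,0],[0,0,0],[0,0,0],[0,0,0],[0,0,-0.001],[0,0,-0.001],[0,0,-0.002],[0,0,-0.002],[0,0,-0.002],[0,0,-0.002],[0,0,-0.002],[0,0,-0.002]], "twist": [-0.05,-0.11,-0.18,-0.25,-0.32,-0.39,-0.46,-0.53,-0.59,-0.65,-0.7,-0.73]}}

```text
time_s: 20.43
tool_pos: [0.6047, 0.0025, 0.1321]
tcp_rot: [[0.929, 0.369, -0.0], [0.369, -0.929, -0.0], [-0.0, -0.0, -1.0]]
force: [-0.2, 0.1, 0.1]
gripper_width: 0.0171
gripper_force: 0.2
```

```bash
python3 -c "
from h import *
plate('p7')"
```

```text
n 6533 plate z at axis 0.1249 (home .124, dropped .129, collar .135) tilt deg [ 0.02 -0.24]
t 20.43 tool [0.6047 0.0025 0.1321] yaw -68.3 j7 -42.8 F [-0.2  0.1  0.1] M [ 0.03 -0.04  0.01] w 0.0171
```

Call:
{"method": "move_arm", "body": {"xyz": [[0,0,0],[0,0,0],[0,0,0],[0,0,0],[0,0,0],[0,0,0]], "twist": [-0.04,-0.08,-0.12,-0.16,-0.2,-0.22]}}

```text
time_s: 20.98
tool_pos: [0.6047, 0.0024, 0.1322]
tcp_rot: [[0.987, 0.159, -0.0], [0.159, -0.987, 0.0], [-0.0, -0.0, -1.0]]
force: [-1.2, 0.4, -0.5]
gripper_width: 0.0173
gripper_force: 0.3
```

```bash
python3 -c "
from h import *
plate('p8')"
```

```text
n 6513 plate z at axis 0.1242 (home .124, dropped .129, collar .135) tilt deg [-0.03 -0.02]
t 20.98 tool [0.6047 0.0024 0.1322] yaw -80.9 j7 -52.6 F [-1.2  0.4 -0.5] M [ 0.03 -0.02  0.03] w 0.0173
```

Level at 0.1242, about home. Turn on gently until the stop is felt.

Call:
{"method": "move_arm", "body": {"xyz": [[0,0,0],[0,0,0],[0,0,0],[0,0,0],[0,0,0]], "twist": [-0.03,-0.06,-0.09,-0.12,-0.13]}}

```text
time_s: 21.45
tool_pos: [0.6045, 0.0024, 0.1323]
tcp_rot: [[1.0, 0.028, -0.0], [0.028, -1.0, -0.0], [-0.0, 0.0, -1.0]]
force: [-1.9, -0.4, 1.4]
gripper_width: 0.0179
gripper_force: 12.1
```

```bash
python3 -c "
from h import *
plate('p9')"
```

```text
n 6554 plate z at axis 0.1242 (home .124, dropped .129, collar .135) tilt deg [-0.14 -0.04]
t 21.45 tool [0.6045 0.0024 0.1323] yaw -88.4 j7 -58.5 F [-1.9 -0.4  1.4] M [-0.09  0.41  0.36] w 0.0179
```

The stop is reached (0.36 N m, plate home and level). Relieve, open and rise.

Call:
{"method": "move_arm", "body": {"xyz": [[0,0,0],[0,0,0],[0,0,0],[0,0,0],[0,0,0],[0,0,0.004],[0,0,0.014],[0,0,0.03],[0,0,0.05],[0,0,0.07],[0,0,0.085],[0,0,0.09]], "twist": [0.05,0.09,0.09,0.09,0.09,0.09,0.09,0.09,0.09,0.09,0.09,0.09], "hand": 130}}

```text
time_s: 22.5
tool_pos: [0.6058, 0.0018, 0.2255]
tcp_rot: [[0.993, 0.119, 0.004], [0.119, -0.993, -0.0], [0.004, 0.001, -1.0]]
force: [-0.0, -0.1, 0.2]
gripper_width: 0.0422
gripper_force: 0.0
```

```bash
python3 -c "
from h import *
plate('p10')
snap('top','t2')
g=lambda f:np.clip(255*(load(f)['p'][...,::-1]/255.)**0.6,0,255).astype(np.uint8)
a=cv2.resize(g('p10'),(400,300));b=cv2.resize(g('t2')[100:340,120:460],(400,300),interpolation=cv2.INTER_CUBIC)
cv2.imwrite('pics/fin.png',np.hstack([a,b]))"
```

```text
n 4663 plate z at axis 0.1241 (home .124, dropped .129, collar .135) tilt deg [-0.03 -0.06]
t 22.5 tool [0.6058 0.0018 0.2255] yaw -83.2 j7 -59.0 F [-0.  -0.1  0.2] M [-0.03 -0.05 -0.01] w 0.0422
```

View pics/fin.png

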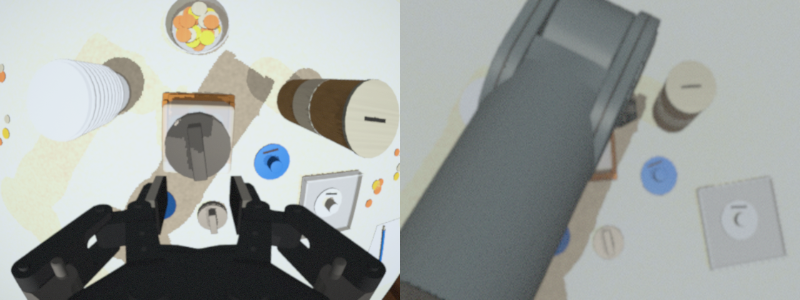

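The lid sits level and home on the jar (left view, 197,145). The cover lies in the tray (right view, 740,218), the bystanders stand as before, and the gripper is clear. Handing in.

```bash
python3 -c "
from rig import arm
print(arm.close_job())"
```

```text
the job is handed in; nothing more can be done
None
```

The slotted cover lies flat in the clear tray and the large lid is screwed down to its stop, level, and released; the job was handed in at about 22.6 s on the robot's clock, with the bystanders where they stood.

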